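# Seat the insert disc in the potter's wheel bat

### The job

Set the potter's wheel up for throwing: with the fingertips, gently push the loose round wooden insert across the top of the blue-grey bat until it drops into the bat's round recess and lies fully home, flat and flush. Slide it only, do not pick it up or press hard on it, and leave the jar, the loop tool and the cup where they are.

Things in the scene. Friction and masses are not known exactly. Their poses are not given: they have to be found in the camera images.
- insert: Loose insert disc of pale wood, 125 mm in diameter, 10 mm thick, about 110 g, lower edge bevelled 2 mm. Origin: centre of its underside; z is up through the disc. It starts lying flat on top of the bat, off to one side (any side) of the recess by 38 to 56 mm, overlapping it.
- wheel: Pale grey-green table-top electric potter's wheel: housing 400 x 540 mm (x by y) (spindle 200 mm from its right, -y, end), deck 110 mm above the table, with a tool tray and control panel at its left (+y) end. A black splash pan, 368 mm across, surrounds the head; its rim is 17 mm lower than the bat's top. Fixed. Origin: on the table under the spindle.
- bat: Blue-grey round adapter bat, 280 mm in diameter, 18 mm thick, pinned on the metal wheel head. Origin: on the spindle axis at the bat's underside, z up; its flat top is 18 mm above that, 183 mm above the table. A round recess lies in its middle. The head stays put under light pushes but turns about the spindle if driven round with more than about 0.25 N m.
- recess (a point): Centre of the recess floor, on the spindle axis, 10 mm below the bat's top. The recess has a black floor, is 129 mm in diameter and 10 mm deep, mouth bevelled 2 mm; two black thumb notches, 17 to 22 mm wide and 7 mm deep, reach 84 mm from the axis along the bat's +x and -x. The seated insert's origin lies at this point, within its 2 mm side play.
- jar: Bystander: blue jar with a white lid, 54 mm in diameter, 72 mm high, standing in the tool tray on the wheel's deck (110 mm above the table), beside the splash pan. Origin: centre of its underside.
- loop_tool: Bystander: trimming tool with a wooden handle and a wire loop, about 155 mm long and 14 mm thick, lying in the same tray. Origin: underside, near the middle of its length.
- cup: Bystander: terracotta cup, 80 mm across, 88 mm high, standing on the table to the right (-y) of the wheel. Origin: centre of its underside.

How it is judged:
By the outcome, as a careful person would: the job done as asked, in the order asked, and still so for the second after the job is handed in, with the robot touching nothing.
It also fails if it takes over 40 s, if anything falls off the work surface, if the arm or the gripper's body presses on something with over 40 N, if the wrist force passes 120 N, or if a joint passes its speed limit or range.

### The arm

A 7-joint arm with a two-finger parallel gripper is mounted at the origin on the work surface. World frame = base frame: x ahead of the robot, y to its left, z up, the work surface at z = 0. Lengths are in m, angles in rad, forces in N, time in s.
With the tool pointing down it reaches from about 0.425 to 0.95 m from the base axis. Payload 4.7 kg.
Tool frame: the origin (TCP) lies on the centre line of the jaws, within the pads' length; the fingertips stand robot.nose_length ahead of it and the grasp point (between the pads) lies 8 mm behind it (robot.nose_length is the distance from the TCP to the fingertips, in m); z points along the fingers, x is the direction in which the jaws open and shut, and the axes are right-handed (so a half turn about z gives the same grasp; the last joint's range is limited). The gripper opens to 85 mm and grips with 20 to 120 N. Pads are 22 mm wide; open, the fingers measure 114 mm over their backs; the gripper's body (76 mm by 85 mm) begins 54 mm behind the grasp point. The pads swing forward as they close: fully open they stand 13 mm farther back than shut.
Start: joints at [1.175, 0.469, -0.049, 1.532, 0.024, 1.141, -0.082], TCP at [0.242, -0.63, 0.242] pointing down, gripper open.
Joint ranges: [-2.59, 2.59], [-0.33, 1.99], [-1.39, 1.29], [0.1, 2.45], [-1.04, 4.18], [0.21, 1.99], [-2.66, 2.66]. Speed limits (rad/s): [2.57, 2.57, 3.14, 3.14, 3.14, 3.14, 3.14].

### API

Orientations are given as [roll, pitch, yaw] about the fixed x, y, z axes, in that order (R = Rz(yaw) Ry(pitch) Rx(roll)).
In Python, from plant import robot gives the robot as it stands. Calls block until the motion is done:
- robot.goto(position, orientation): joint-space move of the TCP to a pose.
- robot.move_straight(position, vel=0.15, attitude=None, contact_N=None): straight line of the TCP; attitude=None keeps the orientation; vel is the mean speed in m/s. With contact_N (N) it stops when the force on the tool has changed by that much, and returns True; else False.
- robot.move_joints(angles): joint-space move.
- robot.grip(opening, strength=None): opening from 0.0 (shut) to 1.0 (fully open); strength is the grip in N (None keeps the last); returns when the fingers have stopped.
- robot.sleep(seconds).
- robot.inverse_kinematics(position, orientation): joint angles nearest the present ones, or None.
- robot.sense(): the state.
- robot.grab_frame(name): name is "scene" or "top"; returns a dict with "image" (480x640x3 uint8, red, green, blue), "range_z" (480x640 float32, m along the optical axis (not along the pixel's ray), 0 where there is no reading), "fx", "fy", "cx", "cy" (pixels), "R" (3x3) and "t" (3): a world point X has camera coordinates R X + t. Camera axes: x right, y down, z forward; pixel columns grow to the right and rows downward; lengths in m; the calibration is good to about 2 mm. A picture is of the moment at which its call begins.
A pose or a line that the arm cannot do raises robot.IKError and nothing moves.
- robot.close_job(): hands the job in, once; it reports no verdict.
The state is a dict: "t": time; "joint_pos": joint angles; "joint_velocities": joint speeds; "effort": joint torques, N m; "tcp_pos": TCP position; "tcp_rot": TCP orientation; "wrist_force": force on the tool from outside, world axes, zero at the start; "torque": the same for the moment, N m; "opening": opening from 0.0 (shut) to 1.0 (fully open).
Only numpy, scipy, OpenCV 4.12 (cv2) and the standard library are available. Lean on these libraries where they do the work, as an engineer would, in place of code of your own. Each camera call takes 0.05 s, during which the arm holds its last target.

## Working session

There is one attempt and no reset: what is moved stays moved. The work goes in short steps, each a Python script; the robot and the scene stay as the last script left them, time stands still between calls to the robot, and variables do not carry over. Pictures are saved under pics/ and viewed, and the job is handed in when it is done.

```bash
mkdir -p pics; ls; python3 - <<'E'
from plant import robot
import cv2
for n in ("scene","top"):
    f=robot.grab_frame(n)
    cv2.imwrite(f"pics/{n}0.png",f["image"][:,:,::-1])
    print(n,f["fx"],f["cx"],f["cy"],f["R"],f["t"])
s=robot.sense();print(s["t"],s["tcp_pos"],s["tcp_rot"],robot.nose_length,s["opening"],s["wrist_force"])
E
```

```text
pics
scene 442.994724392065 316.92682275402296 241.39768294422143 [[-0.82906677  0.55911857  0.00589298]
 [ 0.47754035  0.71350553 -0.5127037 ]
 [-0.29086683 -0.42225146 -0.85854539]] [ 0.48663782 -0.14370515  1.4291467 ]
top 454.06452957560015 315.3312493775438 235.8368793061426 [[ 0.0264193  -0.9994867   0.01812066]
 [-0.99588951 -0.0278866  -0.08617664]
 [ 0.08663773 -0.01576944 -0.99611507]] [-0.09819653  0.53244133  1.07881194]
0.1 [ 0.24189798 -0.62961246  0.2413593 ] [ 3.14149890e+00  1.76090835e-03 -1.20392334e+00] 0.011 1.0000202213259268 [-0.44721016 -0.46224067 -0.87431908]
```

View pics/top0.png

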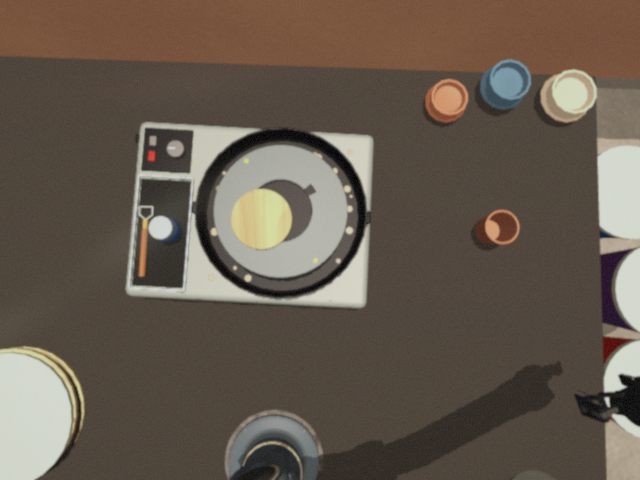

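View pics/scene0.png

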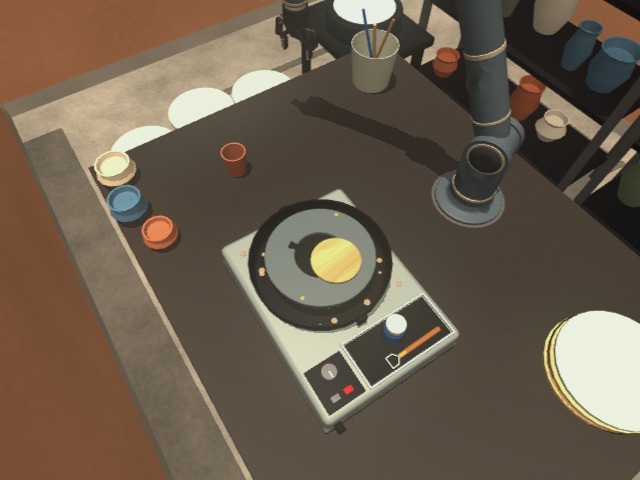

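The top view shows the insert at about px (261,219). It is offset to the left (+y) and slightly nearer the robot than the bat centre, about (281,211). The jar (162,229) and tool (143,245) are in the tray to the left. Next I measure these properly in both views.

```bash
cat > h.py <<'E'
import numpy as np, cv2
from scipy.optimize import least_squares
def ray(f,uv,z):
    uv=np.atleast_2d(np.asarray(uv,float)); R=f["R"];t=f["t"]
    d=np.c_[(uv[:,0]-f["cx"])/f["fx"],(uv[:,1]-f["cy"])/f["fy"],np.ones(len(uv))]@R
    c=-R.T@t
    return c+d*((z-c[2])/d[:,2])[:,None]
def circ(P,r=None):
    P=P[:,:2];c0=P.mean(0)
    if r is None: s=least_squares(lambda q:np.hypot(*(P-q[:2]).T)-q[2],[*c0,.1],loss='soft_l1',f_scale=.001)
    else: s=least_squares(lambda q:np.hypot(*(P-q[:2]).T)-r,c0,loss='soft_l1',f_scale=.001)
    return s.x, np.abs(s.fun).mean()
def big(m):
    cs,_=cv2.findContours(m.astype(np.uint8),cv2.RETR_EXTERNAL,cv2.CHAIN_APPROX_NONE)
    return max(cs,key=cv2.contourArea)[:,0,:]
def proj(f,X):
    c=f["R"]@np.asarray(X)+f["t"]; return f["fx"]*c[0]/c[2]+f["cx"],f["fy"]*c[1]/c[2]+f["cy"]
ROI={"top":(190,375,125,305),"scene":(245,395,195,330)}
def measure(robot,n,save=None):
    f=robot.grab_frame(n);im=f["image"];hsv=cv2.cvtColor(im,cv2.COLOR_RGB2HSV)
    a,b,c,d=ROI[n];roi=np.zeros(im.shape[:2],bool);roi[c:d,a:b]=1
    wood=roi&(hsv[...,1]>85)&(hsv[...,2]>140)&(hsv[...,0]>10)&(hsv[...,0]<35)
    wood=cv2.morphologyEx(wood.astype(np.uint8),cv2.MORPH_OPEN,np.ones((5,5)))
    bm=roi&(hsv[...,1]<80)&(hsv[...,2]>75)
    bm=cv2.morphologyEx((bm).astype(np.uint8)|wood,cv2.MORPH_OPEN,np.ones((5,5)))
    lab,L=cv2.connectedComponents(bm); 
    u,v=map(int,proj(f,BAT0)); k=L[v,u] 
    if k==0: k=np.bincount(L[c:d,a:b][L[c:d,a:b]>0]).argmax()
    W=big(wood);B=big(L==k)
    if save: 
        o=im[:,:,::-1].copy(); cv2.drawContours(o,[W[:,None]],-1,(0,0,255),1);cv2.drawContours(o,[B[:,None]],-1,(0,255,0),1)
        cv2.imwrite(save,cv2.resize(o[c-10:d+10,a-10:b+10],None,fx=3,fy=3))
    return f,W,B
BAT0=[.55,.09,.183]
E
python3 - <<'E'
from plant import robot
from h import *
for n in("top","scene"):
    f,W,B=measure(robot,n,f"pics/m_{n}.png")
    for z in (.193,.188): print(n,"ins",z,circ(ray(f,W,z)),circ(ray(f,W,z),.0625))
    print("bat",circ(ray(f,B,.183)),circ(ray(f,B,.183),.14))
    rz=f["range_z"]
E
```

```text
top ins 0.193 (array([0.52399032, 0.19278336, 0.13904916]), np.float64(0.006917899099147621)) (array([0.53747577, 0.11467831]), np.float64(0.007407308685006196))
top ins 0.188 (array([0.52445269, 0.19413292, 0.13975552]), np.float64(0.006955028199862392)) (array([0.53807253, 0.1152988 ]), np.float64(0.007456608556361484))
bat (array([ 0.56341335, -0.01113684,  0.15445107]), np.float64(0.0006042074551103372)) (array([ 0.56274333, -0.01074308]), np.float64(0.014460732226801344))
scene ins 0.193 (array([0.55412898, 0.03106438, 0.0616205 ]), np.float64(0.0006676132242437487)) (array([0.55411731, 0.03104956]), np.float64(0.0009834857917375387))
scene ins 0.188 (array([0.5523866 , 0.02896068, 0.06194229]), np.float64(0.000671099005396068)) (array([0.55237703, 0.02895335]), np.float64(0.0008091626428651942))
bat (array([ 0.57474844, -0.00680508,  0.13877515]), np.float64(0.0016061550071216663)) (array([ 0.57454291, -0.00696941]), np.float64(0.002114521797796105))
```

```bash
sed -i 's/BAT0=.*/BAT0=[.568,-.009,.183]/' h.py
sed -i 's/^    wood=roi/    G=ray(f,np.stack(np.meshgrid(range(640),range(480)),-1).reshape(-1,2),.183).reshape(480,640,3); roi\&=np.hypot(G[...,0]-BAT0[0],G[...,1]-BAT0[1])<.15\n    wood=roi/' h.py
python3 - <<'E'
from plant import robot
from h import *
for n in("top","scene"):
    f,W,B=measure(robot,n,f"pics/m2_{n}.png")
    for z in (.193,): print(n,"ins",z,circ(ray(f,W,z)),circ(ray(f,W,z),.0625))
    print("bat",circ(ray(f,B,.183)),circ(ray(f,B,.183),.14))
a=cv2.imread("pics/m2_top.png");b=cv2.imread("pics/m2_scene.png")
h=min(a.shape[0],b.shape[0]);o=np.hstack([a[:h],b[:h]]);cv2.imwrite("pics/m2.png",cv2.resize(o,(800,int(800*h/o.shape[1]))))
E
```

```text
top ins 0.193 (array([0.53173762, 0.16640121, 0.11153431]), np.float64(0.007216416794512089)) (array([0.5399459 , 0.11555123]), np.float64(0.007388547943972188))
bat (array([ 0.57120872, -0.00864846,  0.14698907]), np.float64(0.0033878698191680623)) (array([ 0.57442702, -0.00882644]), np.float64(0.006096198866116928))
scene ins 0.193 (array([0.55415803, 0.03105801, 0.06163383]), np.float64(0.0006813191934988027)) (array([0.55416368, 0.03103796]), np.float64(0.0009837743557868021))
bat (array([ 0.57474221, -0.00679563,  0.13878448]), np.float64(0.0016212347127546106)) (array([ 0.57455353, -0.00694373]), np.float64(0.0021185451378059337))
```

View pics/m2.png

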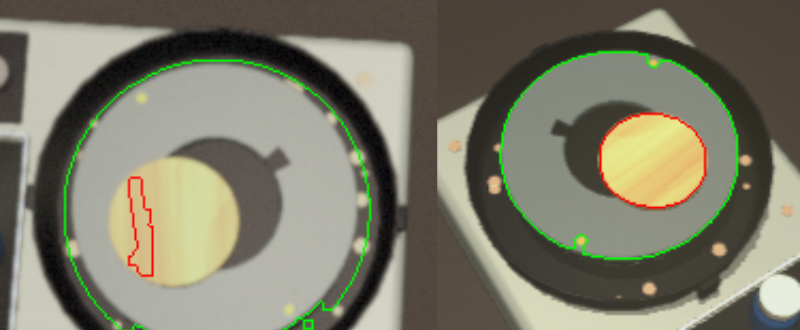

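The scene contours fit well. The top-view thresholds need adjusting because the image is brighter and less saturated.

```bash

sed -i 's/wood=roi.*/wood=roi\&(hsv[...,1]>(85 if n=="scene" else 55))\&(hsv[...,2]>140)\&(hsv[...,0]>10)\&(hsv[...,0]<40)/; s/bm=roi.*/bm=roi\&(hsv[...,1]<80)\&(hsv[...,2]>(75 if n=="scene" else 115))/' h.py
python3 - <<'E'
from plant import robot
from h import *
f=robot.grab_frame("top");hsv=cv2.cvtColor(f["image"],cv2.COLOR_RGB2HSV)
for p in [(225,200),(245,225),(285,215),(330,230),(280,160),(280,190),(353,230),(208,230)]: print(p,hsv[p[1],p[0]])
for n in("top","scene"):
    f,W,B=measure(robot,n,f"pics/m3_{n}.png")
    for z in (.193,): print(n,"ins",z,circ(ray(f,W,z)),circ(ray(f,W,z),.0625))
    print("bat",circ(ray(f,B,.183)),circ(ray(f,B,.183),.14))
E
```

```text
(225, 200) [ 34  12 170]
(245, 225) [ 21  95 212]
(285, 215) [ 24  82 212]
(330, 230) [ 30  11 182]
(280, 160) [ 30  12 173]
(280, 190) [18 37 89]
(353, 230) [ 23  45 142]
(208, 230) [15 43 60]
top ins 0.193 (array([0.55267154, 0.03109704, 0.06203892]), np.float64(0.0005042495882335617)) (array([0.55267864, 0.0310706 ]), np.float64(0.0006305768579802666))
bat (array([ 0.57329648, -0.00720922,  0.13925204]), np.float64(0.002129679254983617)) (array([ 0.57342603, -0.00742359]), np.float64(0.002355373520177882))
scene ins 0.193 (array([0.55395897, 0.03117617, 0.06171279]), np.float64(0.0006458651962502484)) (array([0.55398438, 0.03115245]), np.float64(0.0009045948755233282))
bat (array([ 0.57475296, -0.00680737,  0.13878609]), np.float64(0.0016178018108885513)) (array([ 0.57456852, -0.0069677 ]), np.float64(0.002115962397889775))
```

View pics/m3_top.png

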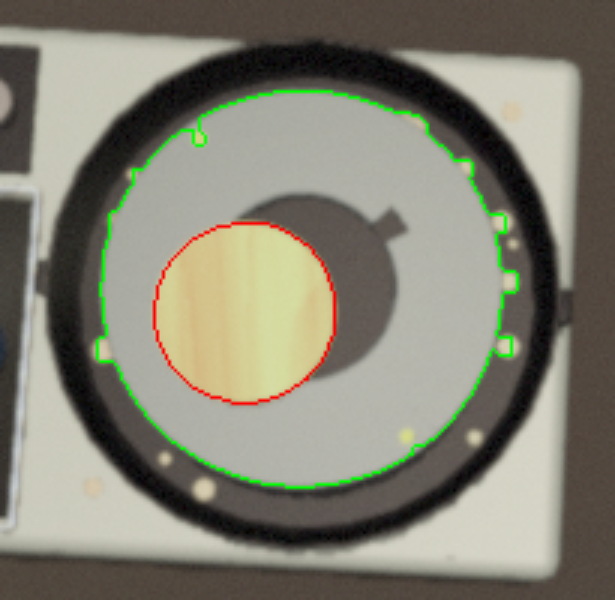

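Both views agree: the insert is at about (0.553, 0.031) and the bat axis at (0.574, -0.007), so the push is about 43 mm. I'll half-open the gripper, straddle the push line behind the disc, and find the bat top by a light touch.

```bash
cat >> h.py <<'E'
INS=np.array([.5533,.0311]);BAT=np.array([.574,-.0071])
D=(BAT-INS)/np.linalg.norm(BAT-INS); YAW=np.arctan2(D[1],D[0])+np.pi/2
E
python3 - <<'E'
from plant import robot
from h import *
print(D,YAW)
p=INS-.092*D
for y in (YAW,YAW-np.pi):
    q=robot.inverse_kinematics([*p,.2],[np.pi,0,y]);print(y,None if q is None else np.round(q,2))
s=robot.sense();print(s["t"])
robot.move_straight([*s["tcp_pos"][:2],.32],vel=.2)
robot.grip(.5,20)
s=robot.sense();print(s["t"],s["opening"],robot.nose_length)
y=min((YAW,YAW-np.pi),key=lambda y:abs((robot.inverse_kinematics([*p,.25],[np.pi,0,y]) if robot.inverse_kinematics([*p,.25],[np.pi,0,y]) is not None else np.full(7,9))[6]))
robot.goto([*p,.27],[np.pi,0,y])
s=robot.sense();print(s["t"],s["tcp_pos"],s["tcp_rot"],s["wrist_force"],s["joint_pos"])
for n in("top","scene"): cv2.imwrite(f"pics/a_{n}.png",robot.grab_frame(n)["image"][:,:,::-1])
E
```

```text
[ 0.47643143 -0.87921163] 0.49659140168728544
0.49659140168728544 [ 0.49  0.44 -1.    1.9   0.43  1.03 -0.2 ]
-2.6450012519025075 [-1.15  0.44  1.12  1.98 -0.48  1.01 -2.44]
0.45
1.4833 0.5034127514991992 0.011
4.2667 [0.50990298 0.11092772 0.26988005] [3.14137820e+00 2.38509141e-04 4.94566765e-01] [ 0.42664486 -0.84841332  0.16914225] [ 0.52335918  0.35070035 -1.0199783   1.81827831  0.32601986  1.15474912
 -0.10952572]
```

View pics/a_scene.png

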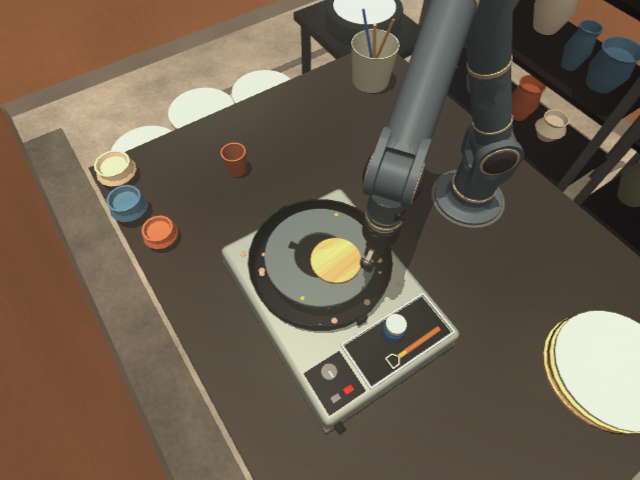

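The scene view shows the gripper at px (370,255), just above and behind the insert at (335,260), with nothing else disturbed. Now I descend slowly for the light touch.

```bash
python3 - <<'E'
from plant import robot
from h import *
p=robot.sense()["tcp_pos"]
robot.move_straight([*p[:2],.212],vel=.1)
s=robot.sense();print(s["t"],s["tcp_pos"],s["wrist_force"])
hit=robot.move_straight([*p[:2],.188],vel=.012,contact_N=2.5)
s=robot.sense();print(hit,s["t"],s["tcp_pos"],s["wrist_force"])
z=s["tcp_pos"][2]+.004 if hit else s["tcp_pos"][2]
if hit: robot.move_straight([*s["tcp_pos"][:2],z],vel=.03)
s=robot.sense();print(s["t"],s["tcp_pos"],s["wrist_force"])
for n in("top","scene"): 
    f,W,B=measure(robot,n); print(circ(ray(f,W,.193),.0625))
    o=f["image"][:,:,::-1]; a,b,c,d=ROI[n]; cv2.imwrite(f"pics/b_{n}.png",cv2.resize(o[c-20:d+20,a-20:b+20],None,fx=2.6,fy=2.6))
E
```

```text
5.1 [0.51008996 0.11154941 0.21235   ] [0.61418603 0.13396956 0.03400588]
True 6.575 [0.5098771  0.11122659 0.19222038] [-0.64856783  0.22985752  3.84436437]
6.8833 [0.50981618 0.11115787 0.1961902 ] [0.12131963 0.02284956 0.33491461]
(array([0.55264242, 0.03116772]), np.float64(0.0006473104841796906))
(array([0.5542027 , 0.03102037]), np.float64(0.000996064895696067))
```

View pics/b_scene.png

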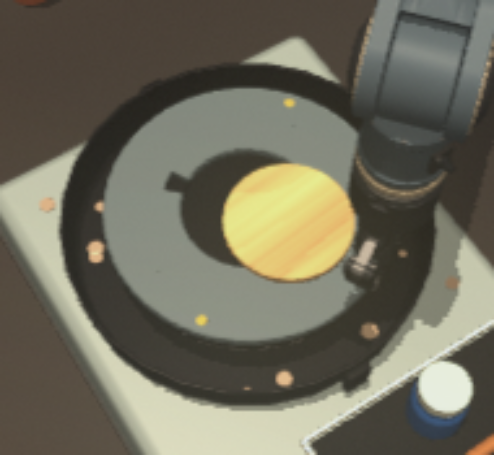

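View pics/b_top.png

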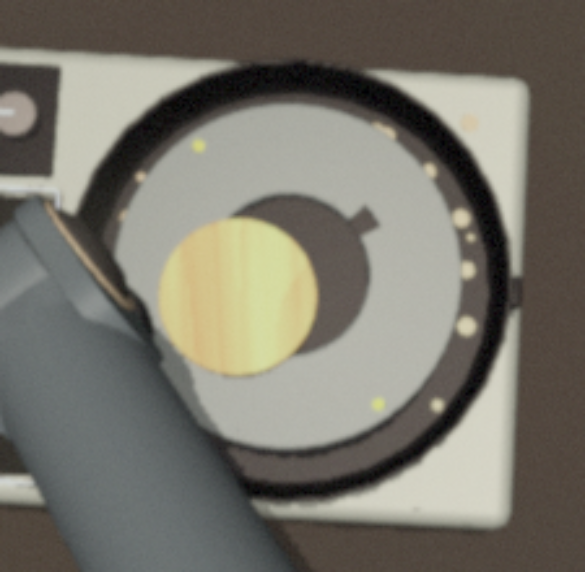

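Contact came at TCP z=0.192, so the tips are 9 mm ahead of the TCP, and they now stand 4 mm above the bat. The insert hasn't moved. I'll push part of the way and then measure again.

```bash
python3 - <<'E'
from plant import robot
from h import *
z=.1962
p=np.array(robot.sense()["tcp_pos"][:2])
e=(INS-.092*D)+.048*D
robot.move_straight([*e,z],vel=.03)
s=robot.sense();print(s["t"],s["tcp_pos"],s["wrist_force"])
for n in("top","scene"): 
    f,W,B=measure(robot,n); c=circ(ray(f,W,.193),.0625); rel=c[0]-BAT; print(c,"along",rel@D,"side",rel@[-D[1],D[0]])
    o=f["image"][:,:,::-1]; a,b,c,d=ROI[n]; cv2.imwrite(f"pics/c_{n}.png",cv2.resize(o[c-20:d+20,a-20:b+20],None,fx=2.6,fy=2.6))
E
```

```text
8.7083 [0.53232929 0.06951711 0.19610309] [0.26080979 1.07535094 0.82128433]
(array([0.56502567, 0.00768653]), np.float64(0.004942544863087933)) along -0.017276139024200776 side -0.0008455693615919754
(array([0.56942931, 0.00632933]), np.float64(0.006710562138559021)) along -0.013984840978413918 side 0.0023795467992355087
```

View pics/c_scene.png

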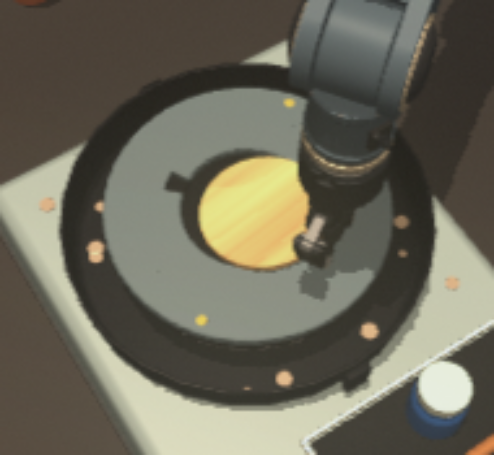

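View pics/c_top.png

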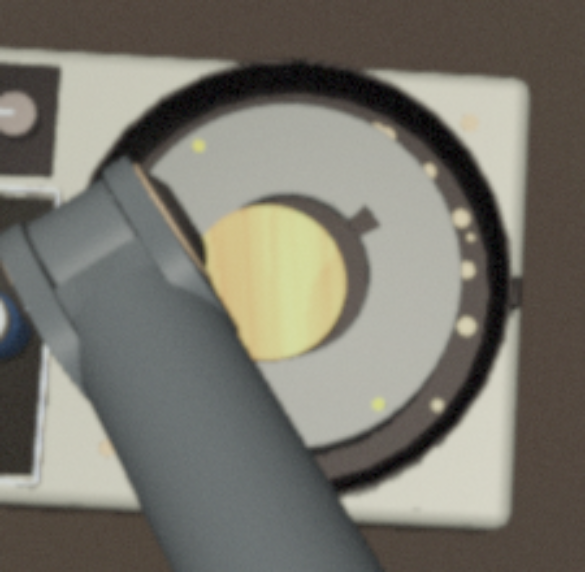

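The disc has moved as intended, and a crescent gap remains on the far side. The gripper clips the contour, so I'll refit using only the leading arc.

```bash
cat >> h.py <<'E'
def lead(f,W,z=.193):
    P=ray(f,W,z)[:,:2]; c=BAT-.015*D
    P=P[(P-c)@D>0.005]
    r=circ(P,.0625); rel=r[0]-BAT
    return r,"along %.4f side %.4f"%(rel@D,rel@[-D[1],D[0]])
E
python3 - <<'E'
from plant import robot
from h import *
for n in("top","scene"): 
    f,W,B=measure(robot,n); print(lead(f,W))
print((np.array(robot.sense()["tcp_pos"][:2])-BAT)@D)
E
```

```text
((array([0.56389312, 0.00942265]), np.float64(0.0004958193119320017)), 'along -0.0193 side -0.0010')
((array([0.56769598, 0.01354046]), np.float64(0.0008946287123419347)), 'along -0.0212 side 0.0043')
-0.0873441095594264
```

The top view puts the disc 19 mm short with about 1 mm of sideways error; the scene arc is partly hidden. I'll continue 15 mm and look again.

```bash
python3 - <<'E'
from plant import robot
from h import *
e=BAT-(.0873-.015)*D
robot.move_straight([*e,.1962],vel=.025)
s=robot.sense();print(s["t"],s["tcp_pos"],s["wrist_force"],(np.array(s["tcp_pos"][:2])-BAT)@D)
for n in("top","scene"): 
    f,W,B=measure(robot,n); print(lead(f,W))
    o=f["image"][:,:,::-1]; a,b,c,d=ROI[n]; cv2.imwrite(f"pics/d_{n}.png",cv2.resize(o[c-20:d+20,a-20:b+20],None,fx=2.6,fy=2.6))
E
```

```text
9.6667 [0.53958806 0.05649397 0.19623139] [-0.62787537 -0.01574501 -0.69662808] -0.07230749126675029
((array([ 0.57061778, -0.00428477]), np.float64(0.0004668104326737592)), 'along -0.0041 side -0.0016')
((array([5.75040894e-01, 2.78388926e-04]), np.float64(0.0009356952141168981)), 'along -0.0060 side 0.0044')
```

View pics/d_scene.png

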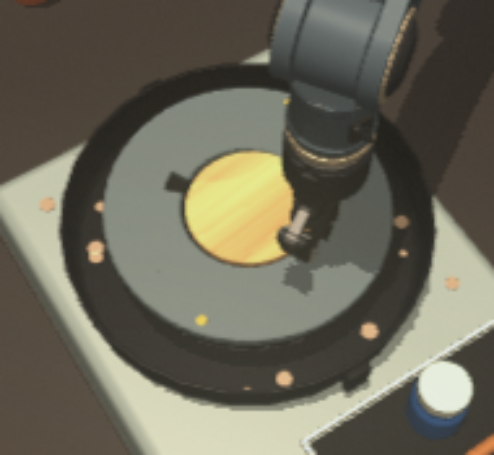

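View pics/d_top.png

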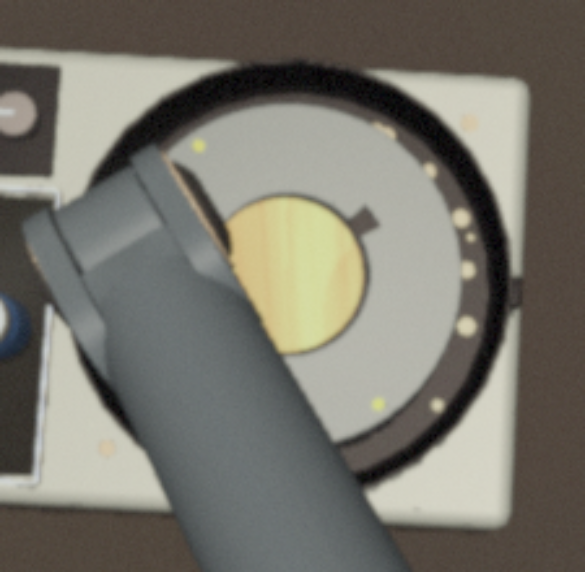

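Only a thin gap is left, about 4 mm. I'll push the rest slowly with a force stop.

```bash
python3 - <<'E'
from plant import robot
from h import *
for k in (.003,.0055):
    h=robot.move_straight([*(BAT-(.0723-k)*D),.1962],vel=.01,contact_N=4)
    robot.sleep(.2)
    s=robot.sense();print(h,s["t"],s["wrist_force"],(np.array(s["tcp_pos"][:2])-BAT)@D)
    f,W,B=measure(robot,"top"); print(lead(f,W,.193),lead(f,W,.183))
    if h: break
for n in("top","scene"): 
    f,W,B=measure(robot,n)
    o=f["image"][:,:,::-1]; a,b,c,d=ROI[n]; cv2.imwrite(f"pics/e_{n}.png",cv2.resize(o[c-20:d+20,a-20:b+20],None,fx=2.6,fy=2.6))
E
```

```text
False 10.4167 [0.06538265 0.14116407 0.08176393] -0.0693169856526467
((array([ 0.57056417, -0.00496962]), np.float64(0.0005305050671994047)), 'along -0.0035 side -0.0020') ((array([ 0.57238858, -0.00506741]), np.float64(0.00048803431802077013)), 'along -0.0026 side -0.0004')
False 11.0667 [-0.52012525  0.01990311 -0.67719258] -0.0668559843111354
((array([ 0.57063303, -0.00497741]), np.float64(0.0005338139804268014)), 'along -0.0035 side -0.0019') ((array([ 0.57246577, -0.00507042]), np.float64(0.0005136675084700525)), 'along -0.0025 side -0.0004')
```

View pics/e_scene.png

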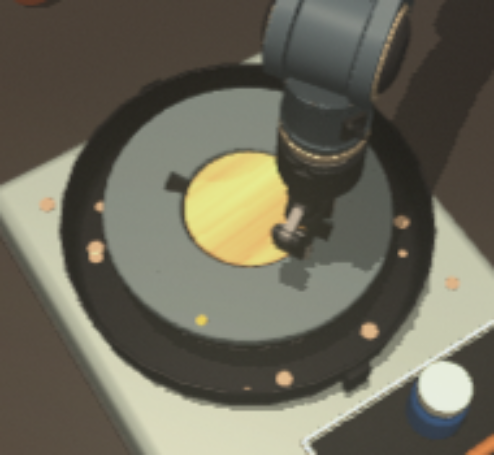

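View pics/e_top.png

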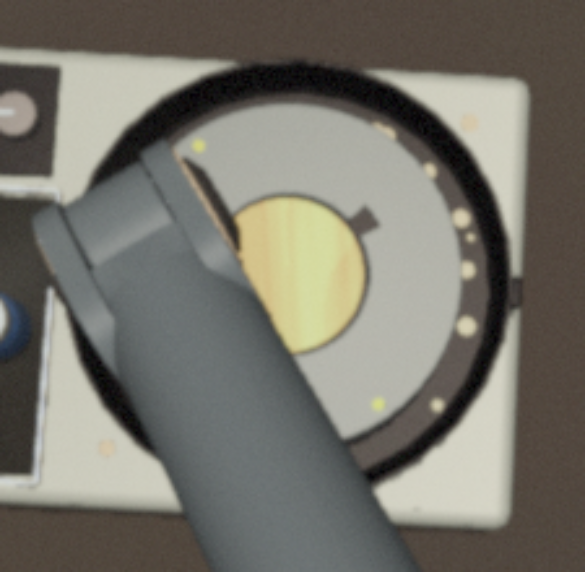

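The disc stopped following the fingers and there is no force, so it appears to have dropped in. I'll back off, clear the view and check with both cameras and depth.

```bash
python3 - <<'E'
from plant import robot
from h import *
robot.move_straight([*(BAT-.085*D),.1962],vel=.06)
e=BAT-.085*D
robot.move_straight([*e,.30],vel=.15)
s=robot.sense()
y=s["tcp_rot"][2]
try: robot.goto([.42,-.30,.32],[np.pi,0,y])
except Exception as x:
    print(x); robot.goto([.35,-.45,.32],[np.pi,0,y-.7])
robot.sleep(.3)
print(robot.sense()["t"])
from scipy.linalg import lstsq
for n in("top","scene"):
    f,W,B=measure(robot,n)
    print(n,"ins@.183",circ(ray(f,W,.183)),circ(ray(f,W,.183),.0625),"bat",circ(ray(f,B,.183),.14))
    o=f["image"][:,:,::-1]; a,b,c,d=ROI[n]; cv2.imwrite(f"pics/f_{n}.png",cv2.resize(o[c-20:d+20,a-20:b+20],None,fx=2.6,fy=2.6))
    uu,vv=np.meshgrid(np.arange(640),np.arange(480)); zz=f["range_z"]
    P=(np.stack([(uu-f["cx"])/f["fx"]*zz,(vv-f["cy"])/f["fy"]*zz,zz],-1)-f["t"])@f["R"]
    r=np.hypot(P[...,0]-BAT[0],P[...,1]-BAT[1]); ok=zz>0
    def plane(m):
        q=P[m];A=np.c_[q[:,:2]-BAT,np.ones(len(q))];s,*_=lstsq(A,q[:,2]);return np.round(s,4),len(q)
    print(" insert plane",plane(ok&(r<.055))," bat plane",plane(ok&(r>.09)&(r<.132)))
E
```

```text
14.2417
top ins@.183 (array([ 0.57241993, -0.00515563,  0.0625297 ]), np.float64(0.000504849707850892)) (array([ 0.572419  , -0.00515543]), np.float64(0.0005037442250338068)) bat (array([ 0.57337338, -0.00740657]), np.float64(0.0023536999453161018))
 insert plane (array([-0.0017,  0.0011,  0.1836]), 2163)  bat plane (array([1.000e-04, 3.000e-04, 1.836e-01]), 6673)
scene ins@.183 (array([ 0.5737115 , -0.00575366,  0.06157139]), np.float64(0.0006633302793751863)) (array([ 0.57368733, -0.00582752]), np.float64(0.0010313862457115971)) bat (array([ 0.57460354, -0.00701292]), np.float64(0.002117174799602716))
 insert plane (array([-1.000e-04, -7.000e-04,  1.823e-01]), 1318)  bat plane (array([-0.0483, -0.0746,  0.1775]), 4519)
```

View pics/f_scene.png

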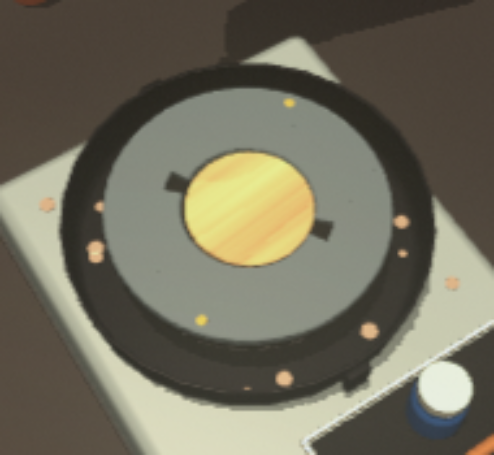

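View pics/f_top.png

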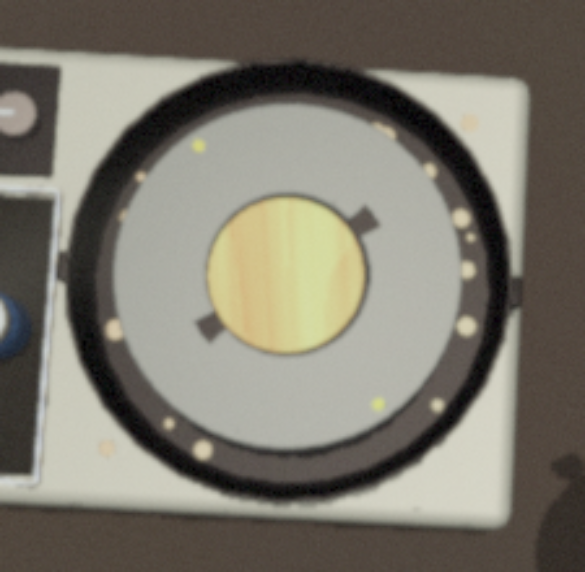

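The insert is now inside the recess with both thumb notches showing. In the top depth data its plane is level with the bat's (both 0.1836 m, tilt under 0.002 rad). The scene view's bat plane fit isn't usable because the annulus takes in the lower pan. Handing in.

```bash
python3 - <<'E'
from plant import robot
print(robot.sense()["t"]); robot.close_job()
E
```

```text
14.3417
the job is handed in; nothing more can be done
```

The insert is seated in the bat's recess, flat and flush, and the job was handed in at 14.3 s of the 40 s allowed. I pushed it about 43 mm with the half-open fingertips, 4 mm above the bat. It dropped in without being picked up or pressed; wrist force readings while pushing stayed around 1 N.

**Flush:** in the top camera's depth data, the insert and bat top are both at 0.1836 m, with relative tilt of about 2 mrad. The insert lies inside the recess rim and both thumb notches are visible.

**Centring:** the insert's centre measures 1.5 to 2.5 mm from the fitted bat centre. That is about the camera accuracy and the recess's 2 mm side play.

**Checks that disagreed:**
- The scene camera's plane fit for the bat was bad (tilted), most likely because it took in the lower splash pan. I did not use it; that camera's insert plane was level at 0.182 m.
- Midway through the push, the scene view showed about 4 mm of sideways offset where the top view showed 1 mm. The gripper was partly hiding the insert, so I relied on the top view.

**Other contact:** to find the bat's height, I touched it once with the fingertips before pushing, at just under 4 N. The arm never went near the jar, loop tool or cup, but I did not measure their positions again at the end.

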